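# Swing the magnifier lamp aside and hang the board carrier on the rail

## Robot

A 7-joint arm with a two-finger parallel gripper is mounted at the origin on the work surface. World frame = base frame: x ahead of the robot, y to its left, z up, the work surface at z = 0. Lengths are in m, angles in rad, forces in N, time in s.
With the tool pointing down it reaches from about 0.425 to 0.925 m from the base axis. Payload 6.8 kg.
Tool frame: the origin (TCP) lies midway between the tips of the shut fingers; the grasp point (between the pads) lies 19 mm behind it (bot.pinch_z is the distance from the TCP to the grasp point, in m); z points along the fingers, y is the line along which they close (so a half turn about z gives the same grasp; the last joint's range is limited). The gripper opens to 85 mm and grips with 20 to 120 N. Pads are 22 mm wide; open, the fingers measure 114 mm over their backs; the gripper's body (76 mm by 85 mm) begins 54 mm behind the grasp point. The pads swing forward as they close: fully open they stand 13 mm farther back than shut.
Start: joints at [1.003, 0.477, 0.022, 1.555, -0.011, 1.109, -0.083], TCP at [0.3, -0.605, 0.231] pointing down, gripper open.
Joint ranges: [-2.96, 2.96], [-0.34, 2.1], [-1.41, 1.46], [0.24, 2.44], [-1.37, 4.51], [0.17, 1.92], [-2.96, 2.96]. Speed limits (rad/s): [2.39, 2.39, 3.14, 3.14, 3.14, 3.14, 3.14].

## Interface

Orientations are given as a unit quaternion [w, x, y, z].
In Python, from station import bot, imaging gives the robot as it stands. The module is installed in compiled form; this text tells all that it offers.
- The arm moves only by the tool carry_out, never from a script. Its argument "targets" is a list of rows, each a list of 5 numbers: the shift along the tool's x, y, z in cm, then the turn about the tool's z in degrees, then the opening, from -1 (shut) to 1 (fully open). In form: [[x, y, z, yaw, gripper], ...]. A call has 1 to 12 rows; each row shifts and turns the commanded pose from where the row before left it, along the tool's axes as they then stand; what a row does not reach is not made up. A row lasts 1/10 s, in which the tool goes at most 50 mm and 8.59 degrees, less where a joint would pass 70% of its speed; a pose out of reach is approached as far as the arm can. A call is refused whole if a number of a shift passes 5 or a number of a turn 8.59, either way. A call with a gripper value outside its range is refused whole. The fingers move at their own pace and stop on an object; "force" is the grip in N (left out, the last holds). Time passes only in rows, so rows that do not move let the fingers close. It gives the time, the measured TCP pose, the force, the opening and the grip force at its end, in the units of the state.
- bot.get_obs(): the state, without advancing time (a new reading comes with each control period).
- imaging.read_camera(name): name is "scene" or "top" or "wrist"; returns the picture (420x560x3 uint8, red, green, blue); there is no depth.
- imaging.calibration(name): a dict with "fx", "fy", "cx", "cy" (pixels), "extrinsics" (4x4, takes a point from world to camera coordinates). Camera axes: x right, y up, looking along -z (the intrinsics and any distortion apply to the point x, -y, -z); pixel columns grow to the right and rows downward; lengths in m; the calibration is good to about 2 mm. A picture is of the moment at which its call begins: read the wrist's pose just before it. calibration takes no time and is no camera call; for the wrist camera it gives the pose at the moment of the call.
- bot.hand_in(): hands the job in; it is judged then, once.
The state is a dict: "t": time; "q": joint angles; "joint_vel": joint speeds; "joint_torque": joint torques, N m; "eef_pos": TCP position; "tool_rot": TCP orientation; "contact_force": force on the tool from outside, world axes, zero at the start; "torque": the same for the moment, N m; "gripper_width": opening from 0.0 (shut) to 1.0 (fully open); "grasp_force": force on a finger pad.
Only numpy, scipy, OpenCV 4.12 (cv2) and the standard library are available. Lean on these libraries where they do the work, as an engineer would, in place of code of your own. Each camera call takes 0.05 s, during which the arm holds its last target. There are 200 camera calls.

## Task

Swing the magnifier lamp aside to the robot's left, right round to its end stop, so that the board carrier under it is free. Then lift the carrier off its short stand, hook it over the long rail near the rail's left end (the end nearest the lamp), and slide it along the rail to the right until it is up against the stop collar. Let it hang there, leave the lamp aside, and do not knock the other things on the bench about.

Things in the scene. Friction and masses are not known exactly. Their poses are not given: they have to be found in the camera images.
- lamp_arm (a joint): angle of the lamp arm about its post (rad); grows as it swings to the robot's left (clockwise from above); it stays where left (1 N at the knob moves it). End stops at -0.15 and 0.85; it starts near 0, over the stand. The arm ends in a flat round white magnifier head, 110 mm across, centre 215 mm from the pivot, underside 214 and top 240 mm above the bench.
- lamp_knob (a point): middle of the lamp's grip: an upright black round knob 22 mm across, on the rim of the magnifier head on the side away from the lamp's post. Its x axis is level and points along the arm to the vertical pivot axis (the post, 28 mm across, fixed to the bench), 285 mm off; z is up. The knob's top is 286 mm above the bench, the head and bracket under it end at 240 mm; this point is at 268 mm.
- carrier: aluminium hanger with a black panel and circuit board, 250 g. Origin: on the axis of the bar it hangs on; z up, y along the bar. Inverted U, 50 mm along y: 36 mm free between its legs (x -18 to 18), V roof 9 mm up; back leg (x 18 to 30) to 43 mm below; front leg (x -24 to -18) with the panel, 100 mm along y, 28 to 115 mm below. Grip tab on top: 10 mm along x, 40 along y, 17 to 55 mm above.
- carrier_tab (a point): point in the grip tab of the carrier, 42 mm above the carrier's origin, 13 mm below the tab's top.
- stand: short stand on which the carrier hangs at the start, under the lamp: horizontal bar 16 mm across and 160 mm long along its y, on two posts, axis 130 mm above the bench. Origin on the bench under the bar's middle. Fixed.
- rail: long rail: horizontal bar 16 mm across and 360 mm long along its y, on two posts at its ends, axis 140 mm above the bench. Origin on the bench under the bar's middle; its +y end is the left end, nearest the lamp. Fixed.
- stop: stop collar clamped on the rail, aluminium disc 44 mm across and 20 mm wide along the rail, a small screw on top. Origin at its centre, on the rail's axis; its axes are the rail's. When the carrier is up against its left side, the carrier's origin is 35 mm to the left (+y) of it.
- reel: white component reel lying flat, 176 mm across, 13 mm high (bystander; origin at the centre of its underside)
- screwdriver: screwdriver lying flat (bystander; origin at the centre of its underside)
- flask: white plastic bottle, 56 mm across, 120 mm high (bystander; origin at the centre of its underside)
- meter: grey hand multimeter lying flat, 150 x 78 x 36 mm, knob to 44 mm (bystander; origin at the centre of its underside)
- carton: small cardboard box lying flat, 70 x 50 x 30 mm (bystander; origin at the centre of its underside)

How it is judged:
By the outcome, as a careful person would: the job done as asked, in the order asked, and still so for the second after the job is handed in, with the robot touching nothing.
It also fails if it takes over 67 s, if anything falls off the work surface, if the arm or the gripper's body presses on something with over 40 N, if the wrist force passes 120 N, or if a joint passes its speed limit or range.

## Working session

There is one attempt and no reset: what is moved stays moved. The work goes in short steps, Python scripts to look and compute and a tool call to move; the robot and the scene stay as the last step left them, time stands still between calls to the robot, and variables do not carry over. Pictures are saved under pics/ and viewed, at most 10 in all, crops included, and the job is handed in when it is done.

Besides the shell and the picture viewer there is one more tool, called after "Request:" as name(argument=value, ...) on one line, values as JSON. carry_out: Moves the arm, as the interface text tells. Its arguments: {"type":"object","properties":{"targets":{"type":"array"},"force":{"type":"number"}},"required":["targets"]}

```bash
mkdir -p pics; cat > h.py <<'E'
import numpy as np, cv2
from station import bot, imaging
def grab(n,f=None):
    c=imaging.calibration(n); im=imaging.read_camera(n)
    if f: cv2.imwrite('pics/'+f,im[:,:,::-1])
    return im,c
def ray(c,u,v):
    E=np.array(c['extrinsics']);R=E[:3,:3];o=-R.T@E[:3,3]
    d=R.T@np.array([(u-c['cx'])/c['fx'],-(v-c['cy'])/c['fy'],-1.]);return o,d/np.linalg.norm(d)
def onz(c,u,v,z):
    o,d=ray(c,u,v);return o+d*(z-o[2])/d[2]
def tri(c1,p1,c2,p2):
    o1,d1=ray(c1,*p1);o2,d2=ray(c2,*p2)
    s=np.linalg.lstsq(np.c_[d1,-d2],o2-o1,rcond=None)[0]
    a,b=o1+s[0]*d1,o2+s[1]*d2;return (a+b)/2,np.linalg.norm(a-b)
def proj(c,p):
    E=np.array(c['extrinsics']);q=E[:3,:3]@p+E[:3,3];return np.array([c['cx']-c['fx']*q[0]/q[2],c['cy']+c['fy']*q[1]/q[2]])
E
python3 - <<'E'
from h import *
print({k:(np.round(v,3).tolist() if not isinstance(v,dict) else v) for k,v in bot.get_obs().items()}, bot.pinch_z)
for n in('scene','top','wrist'):
    im,c=grab(n,n+'0.png'); print(n,{k:(np.round(v,3).tolist()) for k,v in c.items() if k!='x'})
E
```

```text
{'t': 0.0, 'q': [1.003, 0.478, 0.022, 1.556, -0.011, 1.109, -0.083], 'joint_vel': [-0.002, 0.0, 0.001, -0.002, -0.0, 0.003, -0.001], 'joint_torque': [0.0, -59.645, 1.608, -28.119, 0.012, 0.009, 0.0], 'eef_pos': [0.299, -0.604, 0.23], 'tool_rot': [-0.001, 0.974, 0.228, -0.0], 'contact_force': [-0.05, -0.034, 0.381], 'torque': [0.036, -0.009, -0.001], 'grasp_force': 0.0, 'gripper_width': 0.998} 0.0187
scene {'fx': 532.256, 'fy': 532.256, 'cx': 273.996, 'cy': 200.394, 'extrinsics': [[0.882, 0.472, -0.0, -0.455], [-0.268, 0.5, 0.823, -0.013], [0.388, -0.726, 0.568, -1.588], [0.0, 0.0, 0.0, 1.0]]}
top {'fx': 419.273, 'fy': 419.273, 'cx': 282.108, 'cy': 210.306, 'extrinsics': [[0.005, -1.0, 0.008, -0.021], [0.982, 0.006, 0.189, -0.565], [-0.189, 0.007, 0.982, -1.187], [0.0, 0.0, 0.0, 1.0]]}
wrist {'fx': 347.611, 'fy': 347.611, 'cx': 284.464, 'cy': 212.137, 'extrinsics': [[0.443, -0.896, -0.003, -0.674], [0.86, 0.426, -0.281, 0.036], [0.253, 0.122, 0.96, -0.379], [0.0, 0.0, 0.0, 1.0]]}
```

View pics/scene0.png

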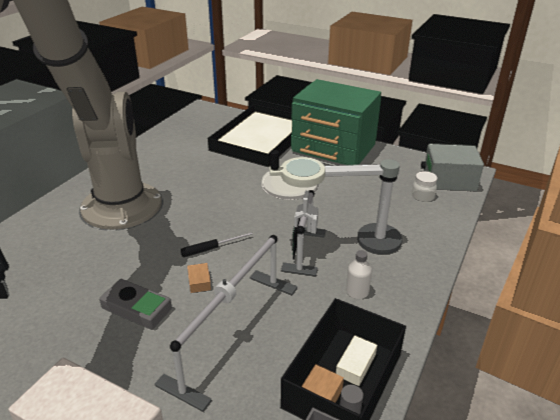

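View pics/top0.png

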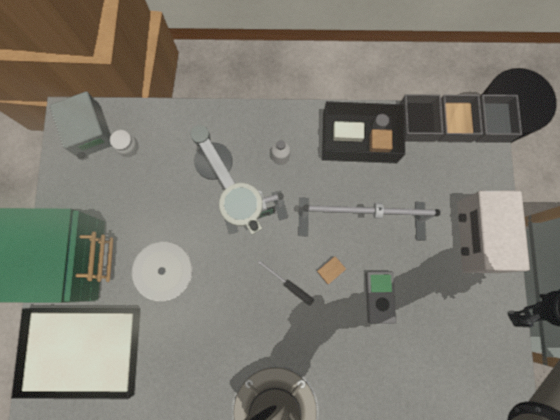

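The scene view shows the lamp head at (303,170), its knob at (276,163) and the post at (383,205). The carrier is under the lamp at about (303,215). The rail runs from (274,240) to (176,346), with the stop at (226,290). In the top view the knob is at (253,226), the rail runs from (305,209) to (437,212), and the stop is at (379,210).

```bash
python3 - <<'E'
import cv2
a=cv2.imread('pics/scene0.png')[145:295,205:405];b=cv2.imread('pics/top0.png')[120:270,185:385]
k=lambda i:cv2.resize(i,None,fx=4,fy=4,interpolation=cv2.INTER_CUBIC)
cv2.imwrite('pics/c1.png',k(a));cv2.imwrite('pics/c2.png',k(b))
from h import *
ct=imaging.calibration('top');cs=imaging.calibration('scene')
print('knob',onz(ct,253,226,.286),onz(cs,276,160,.286))
print('head',onz(ct,242,204,.24),onz(cs,303,170,.24))
print('post',onz(cs,380,240,0),onz(ct,213,160,0))
print('rail',onz(ct,305,209,.14),onz(ct,437,212,.14),onz(cs,274,240,.14),onz(cs,176,346,.14))
print('stop',onz(ct,379,210,.14),onz(cs,226,290,.14))
E
```

```text
knob [0.4823739  0.05332288 0.286     ] [0.51225729 0.0166367  0.286     ]
head [0.54519474 0.08486459 0.24      ] [0.55558959 0.0748386  0.24      ]
post [0.73491562 0.20267156 0.        ] [0.73644236 0.20146084 0.        ]
rail [ 0.5530339  -0.07981577  0.14      ] [ 0.54696415 -0.44400749  0.14      ] [ 0.56230509 -0.08684353  0.14      ] [ 0.54968094 -0.44329802  0.14      ]
stop [ 0.55154782 -0.28394993  0.14      ] [ 0.55240777 -0.27732379  0.14      ]
```

View pics/c1.png

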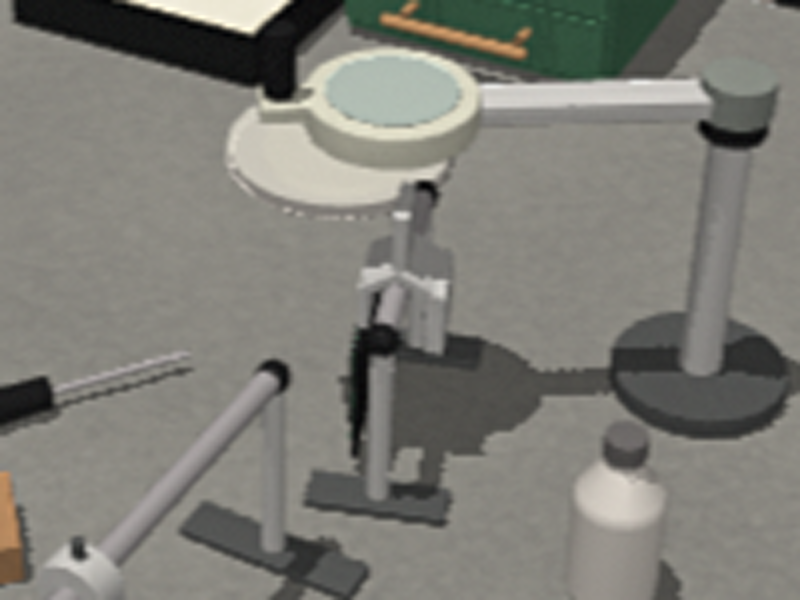

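View pics/c2.png

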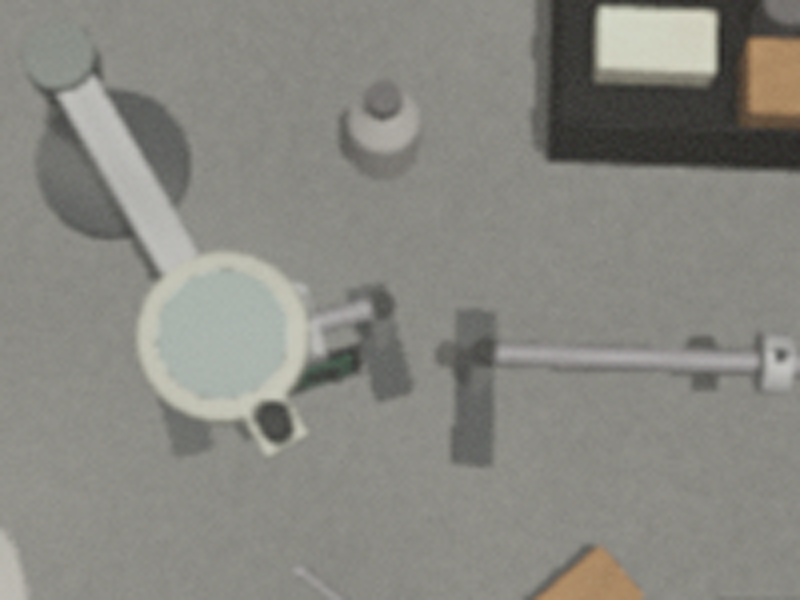

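The scene crop shows the knob top at (275,152), the near end of the stand bar at (300.5,230), the far end at (312,192) and the grip tab top at about (305.5,198). In the top crop the knob top is at (254,224), the head at (240.5,204) and the right end of the stand bar at (279.5,195.5).

```bash
python3 - <<'E'
from h import *
ct=imaging.calibration('top');cs=imaging.calibration('scene')
kt=tri(ct,(253.8,224.5),cs,(275,153));print('knob',kt)
print('knobz',onz(ct,253.8,224.5,.286),onz(cs,275,153,.286))
h=onz(ct,240.5,203.7,.24);hs=onz(cs,205+395/4,145+90/4,.24);print('head',h,hs)
print('cap',tri(ct,(200,133.5),cs,(205+740/4,145+78/4)))
print('base',onz(ct,213.2,161.2,.01),onz(cs,205+700/4,145+370/4,.01))
a=onz(ct,279.5,195.5,.13);a2=onz(cs,300.5,230,.13);b=onz(cs,311.7,192.5,.13)
print('stand',tri(ct,(279.5,195.5),cs,(300.5,230)),a,a2,b,np.linalg.norm(a2-b))
print('tab near top corner',onz(cs,205+400/4,145+215/4,.185), 'roof apex',onz(cs,305,145+275/4,.142))
print('rail', tri(ct,(185+483/4,120+352/4),cs,(205+275/4,145+375/4)))
print('rail0',onz(ct,437,212,.14),onz(cs,176,346,.14))
print('driver/box', onz(ct,185+300/4,120+570/4,.01))
E
```

```text
knob (array([0.48842336, 0.0528115 , 0.27988563]), np.float64(0.0034512409584817635))
knobz [0.48599548 0.05148468 0.286     ] [0.49469247 0.04464244 0.286     ]
head [0.54594028 0.08865123 0.24      ] [0.55213422 0.08629827 0.24      ]
cap (array([0.73261629, 0.19877633, 0.23966915]), np.float64(0.0022546592512650426))
base [0.7293401  0.19904251 0.01      ] [0.7344581  0.20056354 0.01      ]
stand (array([ 0.59333969, -0.00946015,  0.12765711]), np.float64(0.0004231930005630798)) [ 0.59298534 -0.00934543  0.13      ] [ 0.59444647 -0.01237708  0.13      ] [0.55012546 0.1473329  0.13      ] 0.16574567309725774
tab near top corner [0.57996144 0.03901612 0.185     ] roof apex [0.5822768  0.03743171 0.142     ]
rail (array([ 0.55735155, -0.08137687,  0.13769414]), np.float64(0.002450563446281707))
rail0 [ 0.54696415 -0.44400749  0.14      ] [ 0.54968094 -0.44329802  0.14      ]
driver/box [0.41440848 0.04772825 0.01      ]
```

Request:
carry_out(targets=[[0,0,-2.5,-4.7,1],[0,0,-2.5,0,1],[0,0,-2.5,0,1],[0,0,-2.5,0,1],[3.1,-2.9,0,0,1],[3.1,-2.9,0,0,1],[3.1,-2.9,0,0,1],[3.1,-2.9,0,0,1],[3.1,-2.9,0,0,1],[3.1,-2.9,0,0,1],[3.1,-2.9,0,0,1],[3.1,-2.9,0,0,1]])

```text
t: 1.35
eef_pos: [0.3924, -0.2765, 0.3312]
tool_rot: [0.0, 0.964, 0.268, -0.0]
contact_force: [0.9, 0.6, -0.1]
gripper_width: 0.999
grasp_force: 0.0
```

Request:
carry_out(targets=[[3.1,-2.9,0,0,1],[3.1,-2.9,0,0,1],[3.1,-2.9,0,0,1],[3.1,-2.9,0,0,1],[3.1,-2.9,0,0,1],[3.1,-2.9,0,0,1],[3.1,-2.9,0,0,1],[0,0,0,0,1],[0,0,0,0,1]])

```text
t: 2.25
eef_pos: [0.4735, 0.0082, 0.331]
tool_rot: [-0.0, 0.963, 0.269, -0.0]
contact_force: [0.0, -0.9, -0.6]
gripper_width: 0.998
grasp_force: 0.0
```

```bash
cat >> h.py <<'E'
def R():
    w,x,y,z=bot.get_obs()['tool_rot']
    from scipy.spatial.transform import Rotation
    return Rotation.from_quat([x,y,z,w]).as_matrix()
def to(p): # tool-frame shift in cm to world TCP p
    o=bot.get_obs();return np.round(R().T@(np.array(p)-o['eef_pos'])*100,2)
def st():
    o=bot.get_obs();r=R();print('t',round(o['t'],2),'p',np.round(o['eef_pos'],4),'yaw',round(np.degrees(np.arctan2(r[1,0],r[0,0])),2),'tilt',np.round(r[2],3),'F',np.round(o['contact_force'],1),'w',round(o['gripper_width'],3),'gf',round(o['grasp_force'],1))
E
python3 - <<'E'
from h import *
st(); print(to([.488,.052,.33]))
im,c=grab('wrist','w1.png')
print(proj(c,np.array([.488,.052,.286])),proj(c,np.array([.585,.04,.185])))
E
```

```text
t 2.25 p [0.4735 0.0082 0.331 ] yaw 31.18 tilt [-0.001 -0.    -1.   ] F [ 0.  -0.9 -0.6] w 0.998 gf 0.0
[ 3.51 -2.99  0.1 ]
[229.07145702 180.39864201] [324.30100709  55.45358225]
```

View pics/w1.png

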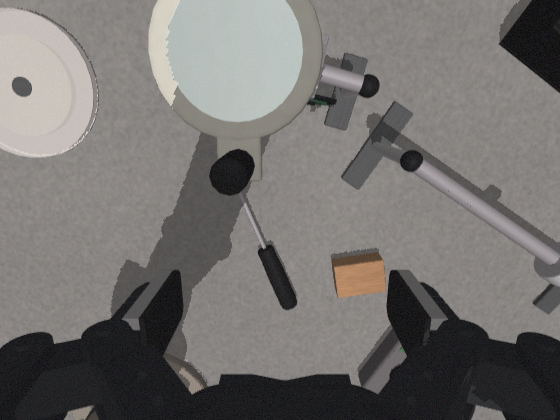

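The wrist view shows the knob top at about (229,174), within 6 px of where I predicted it. The right end of the stand bar is at (369,86) and the left end of the rail at (411,160).

```bash
python3 - <<'E'
from h import *
c=imaging.calibration('wrist'); k=onz(c,229,174,.286); print(k); k=(k+[.488,.052,.286])/2; print(k,to([k[0],k[1],.25]), np.hypot(*(k[:2]-[.7325,.199])))
print('stand end',onz(c,369,86,.13),'rail',onz(c,411,160,.14))
E
```

```text
[0.49107933 0.0523252  0.286     ]
[0.48953967 0.0521626  0.286     ] [ 3.73 -3.05  8.09] 0.2838854466985771
stand end [ 0.59385213 -0.01240843  0.13      ] rail [ 0.5580878  -0.08337573  0.14      ]
```

Request:
carry_out(targets=[[1.9,-1.5,0,0,1],[1.9,-1.5,0,0,1],[0,0,2.0,0,1],[0,0,2.0,0,1],[0,0,2.0,0,1],[0,0,2.0,0,1],[0,0,0,0,-1],[0,0,0,0,-1],[0,0,0,0,-1],[0,0,0,0,-1],[0,0,0,0,-1],[0,0,0,0,-1]], force=20)

```text
t: 3.5
eef_pos: [0.4913, 0.0529, 0.2524]
tool_rot: [0.0, 0.964, 0.268, 0.001]
contact_force: [-1.4, -0.3, 6.4]
gripper_width: 0.248
grasp_force: 21.2
```

Request:
carry_out(targets=[[0.05,-1.49,0,3,-1],[0.11,-2.48,0,5,-1],[0.11,-2.48,0,5,-1],[0.11,-2.48,0,5,-1],[0.11,-2.48,0,5,-1],[0.11,-2.48,0,5,-1],[0.11,-2.48,0,5,-1],[0.11,-2.48,0,5,-1],[0.05,-1.49,0,3,-1],[0,0,0,0,-1]])

```text
t: 4.5
eef_pos: [0.4542, 0.252, 0.2524]
tool_rot: [-0.001, 0.996, -0.086, 0.0]
contact_force: [-4.1, 1.2, 9.2]
gripper_width: 0.255
grasp_force: 21.5
```

Request:
carry_out(targets=[[0.03,-1.0,0,2,-1],[0.03,-1.0,0,2,-1],[0.03,-1.0,0,2,-1],[0,0,0,0,-1]])

```text
t: 4.9
eef_pos: [0.456, 0.2574, 0.2514]
tool_rot: [0.021, 0.989, -0.144, -0.006]
contact_force: [-36.2, -60.5, 58.5]
gripper_width: 0.25
grasp_force: 50.2
```

```bash
python3 - <<'E'
from h import *
st();p=bot.get_obs()['eef_pos'];P=np.array([.7325,.199]);d=P-p[:2];a=np.degrees(np.arctan2(d[1],d[0]));d0=P-[.4913,.0529];print(np.hypot(*d),a,np.degrees(np.arctan2(d0[1],d0[0]))-a)
E
```

```text
t 4.9 p [0.456  0.2574 0.2514] yaw -16.6 tilt [-0.007  0.043 -0.999] F [-36.2 -60.5  58.5] w 0.25 gf 50.2
0.2825477446650454 -11.924156453291317 43.12834268684162
```

Request:
carry_out(targets=[[-0.03,1.0,0,-2,-1],[-0.03,1.0,0,-2,-1],[0,0,0,0,-1]])

```text
t: 5.2
eef_pos: [0.456, 0.2565, 0.2516]
tool_rot: [0.001, 0.994, -0.105, 0.0]
contact_force: [-0.5, -0.2, 2.7]
gripper_width: 0.246
grasp_force: 21.6
```

```bash
python3 - <<'E'
from h import *
st();a,_=grab('scene');b,_=grab('top')
k=lambda i:cv2.resize(i[:,:,::-1],None,fx=2.6,fy=2.6,interpolation=cv2.INTER_CUBIC)
cv2.imwrite('pics/d.png',np.hstack([k(a[90:310,240:395]),k(b[90:310,150:300])]))
E
```

```text
t 5.2 p [0.456  0.2565 0.2516] yaw -12.06 tilt [ 0.001  0.002 -1.   ] F [-0.5 -0.2  2.7] w 0.246 gf 21.6
```

View pics/d.png

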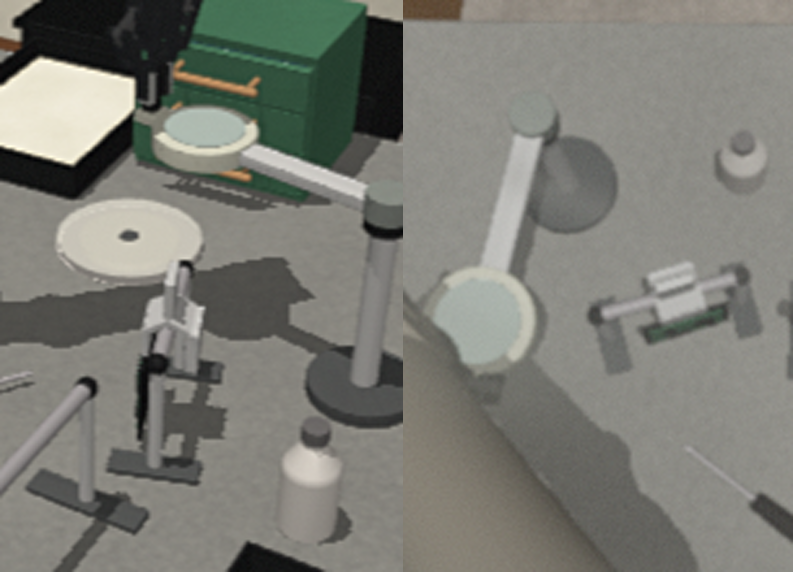

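The left half is the scene view and the right half the top view. The lamp is swung aside to its stop, and the carrier is clear on its stand. In the top view its tab is at about (252.7,195.8), and the bar ends are at (225,210) and (279.6,194.6).

Request:
carry_out(targets=[[0,0,0,0,1],[0,0,0,0,1],[0,0,0,0,1],[0,0,0,0,1],[0,0,-2.5,0,1],[0,0,-2.5,0,1],[0,0,-2.5,0,1],[0,0,-2.5,0,1]])

```text
t: 6.1
eef_pos: [0.4558, 0.2591, 0.3522]
tool_rot: [-0.0, 0.995, -0.104, -0.0]
contact_force: [0.2, 0.6, -0.4]
gripper_width: 1.001
grasp_force: 0.0
```

```bash
python3 - <<'E'
from h import *
st();ct=imaging.calibration('top');cs=imaging.calibration('scene')
t=lambda x,y:(150+(x-403)/2.6,90+y/2.6); s=lambda x,y:(240+x/2.6,90+y/2.6)
L=tri(ct,t(598,313),cs,s(186,269));Rr=tri(ct,t(741,273),cs,s(157,361));print(L,Rr)
d=L[0]-Rr[0];print(np.hypot(*d[:2]),np.degrees(np.arctan2(d[1],d[0])))
print('tab top',onz(ct,*t(671,275),.185),'mid',(L[0]+Rr[0])/2)
cw=imaging.calibration('wrist');r=R();E=np.array(cw['extrinsics']);o=-E[:3,:3].T@E[:3,3];print('cam in tool',r.T@(o-bot.get_obs()['eef_pos']),'look',r.T@(-E[2,:3]))
E
```

```text
t 6.1 p [0.4558 0.2591 0.3522] yaw -11.93 tilt [-0. -0. -1.] F [ 0.2  0.6 -0.4] w 1.001 gf 0.0
(array([0.55072996, 0.14220728, 0.12982792]), np.float64(0.0024273904395828803)) (array([ 0.59365935, -0.010884  ,  0.13225611]), np.float64(0.0005729156915213716))
0.15899645892804734 105.66439639271861
tab top [0.57915635 0.06093211 0.185     ] mid [0.57219465 0.06566164 0.13104201]
cam in tool [ 7.19996939e-02  5.05656535e-05 -1.41871248e-01] look [-2.81577478e-01 -6.76494538e-04  9.59538257e-01]
```

Request:
carry_out(targets=[[0,0,0,7.8,1],[0,0,0,7.8,1],[0,0,0,7.8,1],[0,0,0,7.8,1],[0,0,0,7.8,1],[0,0,0,7.8,1],[0,0,0,7.8,1],[0,0,0,7.8,1],[3.2,-0.9,0,0,1],[3.2,-0.9,0,0,1],[3.2,-0.9,0,0,1],[3.2,-0.9,0,0,1]])

```text
t: 7.3
eef_pos: [0.5735, 0.187, 0.335]
tool_rot: [0.017, 0.917, -0.398, -0.005]
contact_force: [0.2, -0.8, -0.1]
gripper_width: 0.999
grasp_force: 0.0
```

Request:
carry_out(targets=[[3.2,-0.9,0,0,1],[3.2,-0.9,0,0,1],[3.2,-1.0,0,0,1],[0,0,2,0,1],[0,0,2,0,1],[0,0,0,0,1],[0,0,0,0,1]])

```text
t: 8.0
eef_pos: [0.6575, 0.1348, 0.2945]
tool_rot: [0.018, 0.917, -0.399, -0.006]
contact_force: [-0.3, -0.4, -0.8]
gripper_width: 1.002
grasp_force: 0.0
```

```bash
python3 - <<'E'
from h import *
st();print(np.round(bot.get_obs()['q'],2))
im,c=grab('wrist','w2.png')
for p in([.579,.061,.185],[.5507,.1422,.13],[.5937,-.0109,.13]):print(proj(c,np.array(p)))
E
```

```text
t 8.0 p [0.6575 0.1348 0.2945] yaw -47.04 tilt [ 0.004  0.037 -0.999] F [-0.3 -0.4 -0.8] w 1.002 gf 0.0
[-0.66  0.48  0.52  1.49 -0.22  1.27 -2.5 ]
[420.7715921  208.16955748]
[353.64764135 271.31459555]
[445.82305626 121.32333279]
```

View pics/w2.png

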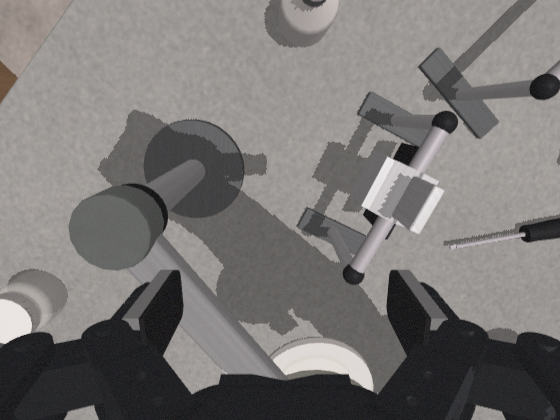

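The wrist view shows the bare carrier roof and tab at about (403,190), with the stand ends at (445,122) and (353,274), both matching my predictions. The last joint was nearing its limit, which cut the yaw to -47° and left a 2° tilt. I'll use the other half-turn, at yaw +105.7°.

Request:
carry_out(targets=[[0,0,0,-8.5,1],[0,0,0,-8.5,1],[0,0,0,-8.5,1],[0,0,0,-8.5,1],[0,0,0,-8.5,1],[0,0,0,-8.5,1],[0,0,0,-8.5,1],[0,0,0,-8.5,1],[0,0,0,-8.5,1],[0,0,0,-8.5,1],[0,0,0,-8.5,1],[0,0,0,-8.5,1]])

```text
t: 9.25
eef_pos: [0.6582, 0.1345, 0.2964]
tool_rot: [0.007, 0.886, 0.464, -0.016]
contact_force: [0.7, 0.6, -0.2]
gripper_width: 1.001
grasp_force: 0.0
```

```bash
python3 - <<'E'
from h import *
st();print(np.round(bot.get_obs()['q'],2))
E
```

```text
t 9.25 p [0.6582 0.1345 0.2964] yaw 55.28 tilt [-0.034 -0.002 -0.999] F [ 0.7  0.6 -0.2] w 1.001 gf 0.0
[-0.4   0.44  0.14  1.47 -0.04  1.26 -0.87]
```

Request:
carry_out(targets=[[0,0,0,-8.4,1],[0,0,0,-8.4,1],[0,0,0,-8.4,1],[0,0,0,-8.4,1],[0,0,0,-8.4,1],[0,0,0,-8.4,1],[-1.6,-3.2,0,0,1],[-1.6,-3.2,0,0,1],[-1.6,-3.2,0,0,1],[0,0,0,0,1],[0,0,0,0,1]])

```text
t: 10.35
eef_pos: [0.5783, 0.0624, 0.3003]
tool_rot: [0.0, 0.607, 0.795, -0.017]
contact_force: [-0.1, -0.9, 0.5]
gripper_width: 1.0
grasp_force: 0.0
```

```bash
python3 - <<'E'
from h import *
st();print(np.round(bot.get_obs()['q'],2))
im,c=grab('wrist','w3.png')
for p in([.579,.061,.185],[.5507,.1422,.13],[.5937,-.0109,.13]):print(proj(c,np.array(p)))
E
```

```text
t 10.35 p [0.5783 0.0624 0.3003] yaw 105.27 tilt [-0.021 -0.027 -0.999] F [-0.1 -0.9  0.5] w 1.0 gf 0.0
[-0.21  0.28 -0.02  1.68  0.03  1.21  0.02]
[288.35529056 206.0903518 ]
[282.69400585  90.13610647]
[284.27490839 261.83841005]
```

View pics/w3.png

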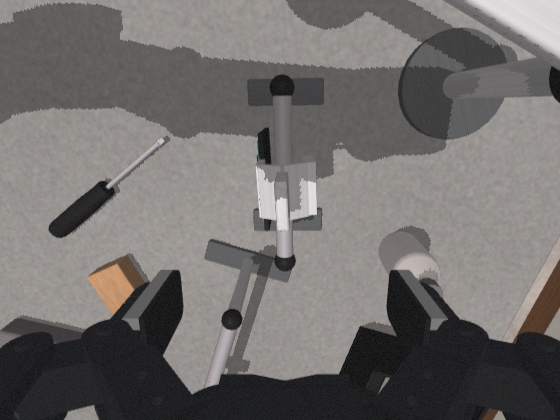

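The wrist view, now square to the bar, shows the stand ends at (282,88) and (285,262). The roof spans rows 165–220 and the bright tab strip is at column 282.

```bash
python3 - <<'E'
from h import *
c=imaging.calibration('wrist')
im=cv2.imread('pics/w3.png');print(im[165:240:5,270:296:3].mean(2).astype(int))
print('roof mid',onz(c,284,165,.145),onz(c,284,220,.145),'ends',onz(c,282.3,87,.13),onz(c,285,262,.13))
for v in(172,197,228):
  p=onz(c,281.8,v,.185);print(p)
print(to([.579,.061,.153]),R()[:,2])
E
```

```text
[[113 113 111 109 106 118 122 129 130]
 [129 127 130 128 111 132 128 134 131]
 [128 129 108 109 107 103 117 132 131]
 [128 131 107 108 108 108 110 131 132]
 [199 203 131 139 143 136 104 133 134]
 [199 205 136 136 135 128  96 134 132]
 [202 204 130 139 141 134  94 134 133]
 [203 208 134 222 220 216  95 132 135]
 [203 207 200 225 220 217  95 133 129]
 [205 208 198 222 219 218  94 133 136]
 [207 204 181 224 221 214 113 193 190]
 [ 29 120 131 219 220 217 149 145  65]
 [ 72 100 137 222 222 215 165 122 100]
 [110 112 124 184 185 181 150 124 122]
 [150 143 133 162 184 179 155 124 150]]
roof mid [0.56837149 0.08485065 0.145     ] [0.58143301 0.03702508 0.145     ] ends [0.54987324 0.14548923 0.13      ] [ 0.5947288  -0.00960412  0.13      ]
[0.56750619 0.08625294 0.185     ]
[0.57253044 0.06771838 0.185     ]
[0.57907948 0.04355886 0.185     ]
[ 0.06  0.38 14.68] [-0.02103083 -0.02669421 -0.99942239]
```

```bash
python3 - <<'E'
from h import *
print(to([.5735,.062,.154]))
E
```

```text
[ 0.3  -0.13 14.59]
```

Request:
carry_out(targets=[[0.3,-0.1,2.6,-0.5,1],[0,0,3,0,1],[0,0,3,0,1],[0,0,3,0,1],[0,0,2,0,1],[0,0,1,0,1],[0,0,0,0,1]])

```text
t: 11.1
eef_pos: [0.5724, 0.0621, 0.1514]
tool_rot: [-0.002, 0.602, 0.798, -0.019]
contact_force: [-0.7, -0.0, -0.1]
gripper_width: 1.001
grasp_force: 0.0
```

Request:
carry_out(targets=[[0,0,0,0,-1],[0,0,0,0,-1],[0,0,0,0,-1],[0,0,0,0,-1],[0,0,0,0,-1],[0,0,0,0,-1],[0,0,0,0,-1]], force=40)

```text
t: 11.8
eef_pos: [0.5729, 0.0614, 0.1528]
tool_rot: [-0.001, 0.603, 0.798, -0.018]
contact_force: [0.7, 0.5, 1.2]
gripper_width: 0.106
grasp_force: 44.4
```

```bash
python3 - <<'E'
from h import *
st()
E
```

```text
t 11.8 p [0.5729 0.0614 0.1528] yaw 105.83 tilt [-0.02  -0.029 -0.999] F [0.7 0.5 1.2] w 0.106 gf 44.4
```

Request:
carry_out(targets=[[0,0,-0.7,0,-1],[0,0,-1.5,0,-1],[0,0,-2,0,-1],[0,0,-2,0,-1],[0,0,-2,0,-1],[0,0,-2,0,-1],[0,0,-2,0,-1],[0,0,-2,0,-1],[0,0,-2,0,-1],[0,0,-0.8,0,-1],[0,0,0,0,-1]])

```text
t: 12.9
eef_pos: [0.5768, 0.066, 0.3232]
tool_rot: [-0.001, 0.603, 0.798, -0.018]
contact_force: [0.5, 0.6, -3.2]
gripper_width: 0.105
grasp_force: 43.9
```

```bash
python3 - <<'E'
from h import *
st();print(to([.5556,-.155,.325]))
ct,a=imaging.calibration('top'),None
im,c=grab('top');s,cs=grab('scene')
k=lambda i,f:cv2.resize(i[:,:,::-1],None,fx=f,fy=f,interpolation=cv2.INTER_CUBIC)
cv2.imwrite('pics/e.png',np.vstack([k(s[120:360,160:360],2)[:300],]) )
# rail bar centre line in top view: vertical brightness profile
g=im.mean(2)
for u in (315,330,345,360,395,410,425):
    col=g[195:228,u-2:u+3].mean(1); w=np.clip(col-np.median(col)-15,0,None); print(u, round(195+(w*np.arange(33)).sum()/w.sum(),2), np.round(onz(c,u,195+(w*np.arange(33)).sum()/w.sum(),.142),4))
E
```

```text
t 12.9 p [0.5768 0.066  0.3232] yaw 105.83 tilt [-0.02  -0.029 -0.999] F [ 0.5  0.6 -3.2] w 0.105 gf 43.9
[-20.68  -8.06   0.47]
315 207.74 [ 0.5564 -0.1072  0.142 ]
330 208.55 [ 0.5544 -0.1485  0.142 ]
345 208.94 [ 0.5535 -0.1898  0.142 ]
360 209.61 [ 0.5519 -0.2311  0.142 ]
395 210.68 [ 0.5495 -0.3275  0.142 ]
410 211.38 [ 0.5478 -0.3688  0.142 ]
425 209.43 [ 0.5536 -0.4105  0.142 ]
```

Request:
carry_out(targets=[[0,0,0,5.8,-1],[0,0,0,5.8,-1],[0,0,0,5.9,-1],[-2,-0.2,0,0,-1],[-3.2,-0.2,0,0,-1],[-3.2,-0.2,0,0,-1],[-3.2,-0.2,0,0,-1],[-3.2,-0.2,0,0,-1],[-3.2,-0.2,0,0,-1],[-3.2,-0.2,0,0,-1],[-1,-0.2,0,0,-1],[0,0,0,0,-1]])

```text
t: 14.2
eef_pos: [0.5529, -0.1573, 0.3279]
tool_rot: [0.001, 0.719, 0.695, -0.019]
contact_force: [0.5, 0.4, -4.2]
gripper_width: 0.109
grasp_force: 43.8
```

```bash
python3 - <<'E'
from h import *
st();print(to([.5548,-.155,.161+.0]))
im,c=grab('wrist','w4.png')
for p in([.5575,-.0825,.14],[.5553,-.155,.14],[.5548,-.2,.14]):print(proj(c,np.array(p)))
s,cs=grab('scene');t,_=grab('top')
k=lambda i,f:cv2.resize(i[:,:,::-1],None,fx=f,fy=f,interpolation=cv2.INTER_CUBIC)
A=k(s[120:340,170:360],2);B=k(im,1.0)[:440];B=cv2.resize(B,(400,300));B=cv2.copyMakeBorder(B,0,140,0,0,0)
cv2.imwrite('pics/f.png',np.hstack([A,B]))
E
```

```text
t 14.2 p [ 0.5529 -0.1573  0.3279] yaw 88.12 tilt [-0.029 -0.025 -0.999] F [ 0.5  0.4 -4.2] w 0.109 gf 43.8
[ 0.72  0.6  16.66]
[291.59733907 100.1627372 ]
[291.39063564 179.45983425]
[292.14039572 223.55135065]
```

View pics/f.png

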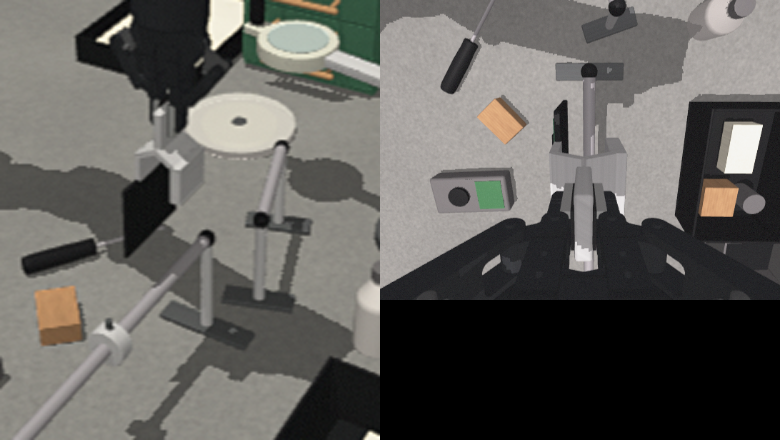

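The scene half shows the carrier held above the rail's left part. In the wrist half the rail end is at (292.6,99.4) in full pixels, within 1 px of my prediction.

Request:
carry_out(targets=[[0.7,0.6,1.0,0,-1],[0,0,2,0,-1],[0,0,2,0,-1],[0,0,2,0,-1],[0,0,2,0,-1],[0,0,1.5,0,-1],[0,0,1.5,0,-1],[0,0,1,0,-1],[0,0,0,0,-1]])

```text
t: 15.25
eef_pos: [0.5565, -0.1506, 0.1968]
tool_rot: [0.0, 0.717, 0.697, -0.019]
contact_force: [-0.1, -0.1, -2.7]
gripper_width: 0.107
grasp_force: 43.7
```

```bash
python3 - <<'E'
from h import *
st();print(to([.5548,-.155,.163]))
E
```

```text
t 15.25 p [ 0.5565 -0.1506  0.1968] yaw 88.45 tilt [-0.027 -0.026 -0.999] F [-0.1 -0.1 -2.7] w 0.107 gf 43.7
[-0.35 -0.07  3.39]
```

Request:
carry_out(targets=[[0,0,1,0,-1],[0,0,1,0,-1],[0,0,0.7,0,-1],[0,0,0.4,0,-1],[0,0,0.3,0,-1],[0,0,0,0,-1]])

```text
t: 15.85
eef_pos: [0.5563, -0.1532, 0.1645]
tool_rot: [0.001, 0.717, 0.696, -0.018]
contact_force: [0.7, 0.2, -2.8]
gripper_width: 0.11
grasp_force: 43.8
```

```bash
python3 - <<'E'
from h import *
st()
s,cs=grab('scene');t,ct=grab('top')
k=lambda i,f:cv2.resize(i[:,:,::-1],None,fx=f,fy=f,interpolation=cv2.INTER_CUBIC)
cv2.imwrite('pics/g.png',np.hstack([k(s[160:310,200:330],3.5),k(t[160:260,290:400],3)[:525].copy() if 0 else cv2.resize(t[170:275,290:370][:,:,::-1],(340,525))]))
E
```

```text
t 15.85 p [ 0.5563 -0.1532  0.1645] yaw 88.33 tilt [-0.028 -0.023 -0.999] F [ 0.7  0.2 -2.8] w 0.11 gf 43.8
```

View pics/g.png

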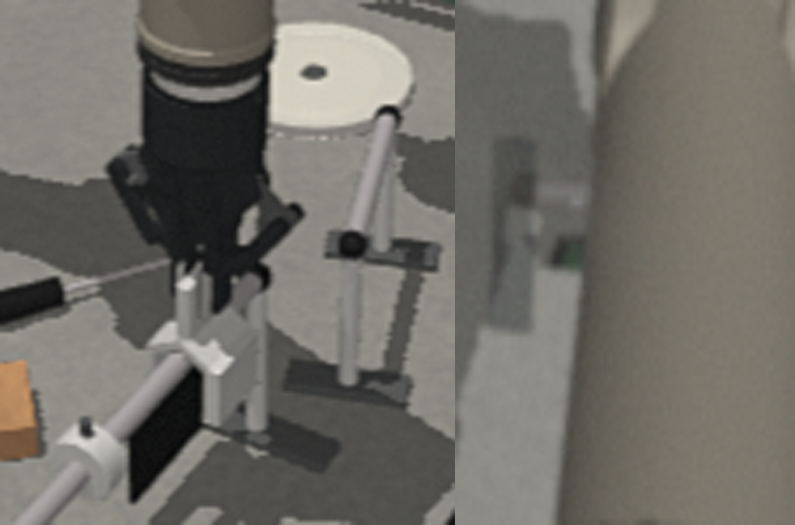

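The scene half shows the carrier straddling the rail, with the bar between its legs and the stop collar ahead at scene pixel (226,291). I'll seat it, then slide.

Request:
carry_out(targets=[[0,0,0.15,0,-1],[0,0,0.1,0,-1],[0,0,0,0,-1]], force=25)

```text
t: 16.25
eef_pos: [0.5567, -0.1533, 0.1631]
tool_rot: [0.002, 0.717, 0.696, -0.018]
contact_force: [-1.9, 0.2, 3.0]
gripper_width: 0.111
grasp_force: 44.7
```

Request:
carry_out(targets=[[-1,0,0.02,0,-1],[-1,0,0.02,0,-1],[-1,0,0.03,0,-1],[-1,0,0.03,0,-1],[-1,0,0.03,0,-1],[-1,0,0.03,0,-1],[-1,0,0.03,0,-1],[0,0,0,0,-1]])

```text
t: 17.05
eef_pos: [0.5542, -0.2239, 0.1628]
tool_rot: [0.002, 0.718, 0.696, -0.018]
contact_force: [-2.0, 0.5, 2.8]
gripper_width: 0.111
grasp_force: 44.9
```

Request:
carry_out(targets=[[-0.5,0,0.01,0,-1],[-0.5,0,0.01,0,-1],[-0.4,0,0.01,0,-1],[0,0,0,0,-1]])

```text
t: 17.45
eef_pos: [0.5539, -0.2358, 0.1627]
tool_rot: [0.001, 0.717, 0.697, -0.018]
contact_force: [-2.8, 4.0, 4.5]
gripper_width: 0.109
grasp_force: 45.0
```

Request:
carry_out(targets=[[-0.3,0,0.01,0,-1],[0,0,0,0,-1]])

```text
t: 17.65
eef_pos: [0.5539, -0.2381, 0.1627]
tool_rot: [0.0, 0.717, 0.697, -0.017]
contact_force: [-2.4, 6.3, 5.4]
gripper_width: 0.114
grasp_force: 45.0
```

Request:
carry_out(targets=[[-0.3,0,0.01,0,-1],[0,0,0,0,-1]])

```text
t: 17.85
eef_pos: [0.5538, -0.241, 0.1627]
tool_rot: [0.0, 0.717, 0.697, -0.017]
contact_force: [-4.1, 6.4, 6.6]
gripper_width: 0.106
grasp_force: 45.0
```

```bash
python3 - <<'E'
from h import *
st();ct=imaging.calibration('top');cs=imaging.calibration('scene')
g=cv2.imread('pics/top0.png').mean(2)
print('top', g[203:208,368:392].mean(0).astype(int), g[213:218,368:392].mean(0).astype(int))
for u in (375,384.5): print(onz(ct,u,205,.15),onz(ct,u,210,.162),onz(ct,u,216,.15))
s0=cv2.imread('pics/scene0.png'); s1,_=grab('scene'); s1=s1[:,:,::-1]
m0=((s0.min(2)>165)&(s0.max(2)-s0.min(2)<30)).astype(np.uint8)
n,l,stt,cen=cv2.connectedComponentsWithStats(m0[270:310,200:250]);print('stop blob scene0',[(x[:5].tolist(),np.round(c+[200,270],1).tolist()) for x,c in zip(stt,cen) if 15<x[4]<1000])
# ascii of the current scene near the stop/carrier
for r in range(262,312,2): print(r,' '.join('%3d'%v for v in s1[r,206:262:2].mean(1)))
for p in([.5525,-.279,.162],[.5525,-.269,.162],[.5535,-.244+.0,.142],[.5535,-.2435-.025,.157]):print(p,proj(cs,np.array(p)))
E
```

```text
t 17.85 p [ 0.5538 -0.241   0.1627] yaw 88.42 tilt [-0.026 -0.024 -0.999] F [-4.1  6.4  6.6] w 0.106 gf 45.0
top [131 132 134 132 130 118 101 113 143 159 155 147 146 148 150 144 136 134
 135 135 135 137 136 135] [130 130 130 131 126 112 100 121 151 162 164 166 166 167 159 140 129 127
 129 128 129 128 128 129]
[ 0.56348142 -0.2710849   0.15      ] [ 0.54718971 -0.26776953  0.162     ] [ 0.5328682 -0.2699504  0.15     ]
[ 0.56365261 -0.29716051  0.15      ] [ 0.54735611 -0.29350702  0.162     ] [ 0.53303283 -0.29589413  0.15      ]
stop blob scene0 [([17, 11, 16, 10, 78], [225.4, 285.6])]
262 140 141 140 140 143 143 140 140 145  85  48 115  87 121  77  60  30  28  26  28  26  58 103 101 102  89  82  81
264 143 143 145 145 142 144 146 142 146  82  47 132 213 137  98 112  64  29  26  43  68 102 102 102  91  80  83  85
266 145 129 144 145 142 141 140 138 146 120  59 209 214 157  89 109  60  25  25  60 103 101 102  92  82  83  83  82
268 142 128 143 145 146 144 146 140 145 145  80 138 140 107  92 110  61  25  26  63 103 103  95  83  82  83  85  83
270 143 140 142 144 143 144 141 143 145 14
[... 1902 characters left out ...]
143 140 139 141 145  86  79
304 136 144 168 162 144 123  75  18  13  11   8   9  12  14  11 107 129 131 112 143 141 138 136 135 136 138 137  85
306 148 166 163 146 126  84  18  15  19  17  15  13  11  14  11  86 131 130 113 141 141 142 139 140 138 139 137 136
308 168 163 146 126  87  18  17  16  16  15  15  17  16  12  51 138 138 140 138  83  84  82  80  87 135 138 140 134
310 164 148 129  98  33  11  16  18  16  17  18  15  13  31 133 138 138 135  82  78  78  80  82 141 140 139 138  82
[0.5525, -0.279, 0.162] [225.03731968 282.63393609]
[0.5525, -0.269, 0.162] [227.6749836  279.63305536]
[0.5535, -0.244, 0.142] [234.93166716 279.58020829]
[0.5535, -0.2685, 0.157] [228.34101568 281.44831447]
```

Request:
carry_out(targets=[[-0.3,0,0.01,0,-1],[0,0,0,0,-1],[0,0,0,0,-1]])

```text
t: 18.2
eef_pos: [0.5539, -0.2432, 0.1627]
tool_rot: [0.0, 0.717, 0.697, -0.017]
contact_force: [-2.6, 8.2, 5.3]
gripper_width: 0.111
grasp_force: 45.4
```

Request:
carry_out(targets=[[-0.3,0,0,0,-1],[0,0,0,0,-1],[0,0,0,0,-1]])

```text
t: 18.5
eef_pos: [0.5539, -0.2433, 0.1627]
tool_rot: [-0.001, 0.716, 0.698, -0.016]
contact_force: [-3.3, 14.5, 8.9]
gripper_width: 0.11
grasp_force: 45.7
```

Request:
carry_out(targets=[[-0.3,0,0,0,-1],[0,0,0,0,-1],[0,0,0,0,-1]])

```text
t: 18.8
eef_pos: [0.5541, -0.2438, 0.1628]
tool_rot: [-0.003, 0.715, 0.698, -0.015]
contact_force: [-4.2, 19.5, 11.6]
gripper_width: 0.112
grasp_force: 46.2
```

Request:
carry_out(targets=[[0.4,0,0,0,-1],[0,0,0,0,-1]])

```text
t: 19.0
eef_pos: [0.5541, -0.2436, 0.1627]
tool_rot: [-0.0, 0.716, 0.698, -0.017]
contact_force: [-3.6, 11.0, 7.0]
gripper_width: 0.11
grasp_force: 45.6
```

Request:
carry_out(targets=[[0,0,0,0,-0.5],[0,0,0,0,0],[0,0,0,0,0.3],[0,0,0,0,0.3],[0,0,0,0,0.3]])

```text
t: 19.5
eef_pos: [0.5535, -0.2486, 0.1625]
tool_rot: [0.002, 0.717, 0.696, -0.018]
contact_force: [-0.1, -0.1, -0.8]
gripper_width: 0.65
grasp_force: 0.0
```

```bash
python3 - <<'E'
from h import *
st()
E
```

```text
t 19.5 p [ 0.5535 -0.2486  0.1625] yaw 88.31 tilt [-0.029 -0.023 -0.999] F [-0.1 -0.1 -0.8] w 0.65 gf 0.0
```

Request:
carry_out(targets=[[0,0,-0.5,0,0.3],[0,0,-1.5,0,0.3],[0,0,-2,0,0.3],[0,0,-2.5,0,0.3],[0,0,-2.5,0,0.3],[0,0,-2.5,0,0.3],[0,0,-2.5,0,0.3],[0,0,-2.5,0,0.3],[0,0,-2,0,0.3],[0,0,0,0,0.3]])

```text
t: 20.5
eef_pos: [0.5594, -0.2436, 0.3521]
tool_rot: [0.005, 0.717, 0.696, -0.016]
contact_force: [-0.1, 0.4, 0.5]
gripper_width: 0.65
grasp_force: 0.0
```

```bash
python3 - <<'E'
from h import *
st()
im,c=grab('wrist','w5.png');g=im.mean(2)
for p in([.5535,-.2435,.185],[.552,-.279,.162],[.553,-.2185,.147],[.553,-.2685,.147],[.5525,-.269,.158],[.5525,-.289,.158],[.5575,-.0825,.14]):print(p,np.round(proj(c,np.array(p))))
for u in(272,276,284,292,298,304): print(u,'rows150-280:',g[150:280:3,u-1:u+2].mean(1).astype(int))
E
```

```text
t 20.5 p [ 0.5594 -0.2436  0.3521] yaw 88.32 tilt [-0.03  -0.016 -0.999] F [-0.1  0.4  0.5] w 0.65 gf 0.0
[0.5535, -0.2435, 0.185] [280. 187.]
[0.552, -0.279, 0.162] [281. 216.]
[0.553, -0.2185, 0.147] [280. 153.]
[0.553, -0.2685, 0.147] [282. 202.]
[0.5525, -0.269, 0.158] [281. 205.]
[0.5525, -0.289, 0.158] [282. 224.]
[0.5575, -0.0825, 0.14] [280.  -2.]
272 rows150-280: [103 101 193 214 214 214 214 214 214 215 215 215 215 215 215 215 216 216
 182 166 215 218 219 220 221 183 155 149 159 160 155 159 156 158 156 156
 161 154 154 161 156  61 102 102]
276 rows150-280: [162 122 174 214 211 198 198 197 197 198 197 196 195 196 196 205 206 206
 135 151 223 225 223 215 224 212 159 155 153 152 150 152 153 152 150 151
 152 149 151 150 145 130 137 138]
284 rows150-280: [118 163 143 126 110 113 114 148 226 225 226 228 225 226 228 225 225 227
 223 224 225 122  68 115 145 214 177 177 177 177 176 178 179 176 176 178
 178 178 177 177 177 177 178 177]
292 rows150-280: [100  96 134 138 138 136 137 138 138 138 137 137 137 136 137 198 198 198
 141 173 208 205 200 195 200 168 154 161 156 154 154 159 159 157 162 153
 158 157 158 155 117  70  67  67]
298 rows150-280: [107 103 153 178 178 178 177 177 177 178 177 178 177 177 198 200 198 193
 119 173 173 170 166 164 149 102 101 102 103 101 100 101 105 104 101 101
 105 103 103 104 106  67  67  91]
304 rows150-280: [113 110 215 214 213 215 215 216 216 217 216 218 219 218 218 218 220 205
 100 102 100 102 105 101 102 102 105  98 104 102 102 103 102 103 104 103
 103 102 103 103 104  70  90 104]
```

```bash
python3 - <<'E'
from h import *
im=cv2.imread('pics/w5.png');g=im.mean(2);c=imaging.calibration('wrist')
for u in(272,274,276,290,292,294): print(u,g[196:232,u-1:u+2].mean(1).astype(int), g[150:162,u].astype(int))
for v in (203,203.5,204,204.5): print('roof',v,[np.round(onz(c,276,v,z)[1],4) for z in(.14,.149,.157)])
for v in (208,209,224.5,225.5): print('collar',v,[np.round(onz(c,u,v,z)[1],4) for u,z in((272,.159),(282,.162))])
E
```

```text
272 [213 215 216 215 214 216 214 213 182 115 121 166 211 216 215 216 216 218
 218 218 219 217 219 220 221 222 221 221 212 183 156 155 155 154 152 149] [103 105 101  98 101 147 199 215 215 216 216 216]
274 [217 216 217 217 217 216 216 202 152 120 116 157 211 220 220 221 220 220
 220 222 223 223 223 223 222 224 224 224 223 203 157 153 155 153 151 147] [122 122 117 116 103 129 188 214 214 216 215 215]
276 [206 206 206 205 206 206 207 186 135 125 115 151 209 223 223 224 225 225
 225 224 223 221 213 215 215 215 224 224 224 212 168 158 159 157 158 155] [163 166 149 110 106 120 169 215 214 214 214 214]
290 [167 188 200 199 199 199 199 197 176 118 117 158 207 214 215 215 212 211
 208 209 208 206 207 208 209 211 209 208 205 179 144 146 145 143 142 146] [104 102 102 103 104 113 128 139 136 137 136 137]
292 [198 199 198 198 200 198 198 184 141 113 127 173 207 208 208 207 205 205
 203 201 200 199 197 195 196 198 200 199 191 168 157 154 154 154 158 161] [ 99  99  99  96 103 117 134 137 139 140 141 138]
294 [196 195 196 195 195 195 188 157 120 115 137 179 197 199 199 198 197 195
 195 195 192 192 190 188 185 184 185 183 174 157 157 157 157 155 158 159] [ 99  96  95  97 107 121 131 133 134 134 134 132]
roof 203 [np.float64(-0.2709), np.float64(-0.2682), np.float64(-0.2659)]
roof 203.5 [np.float64(-0.2714), np.float64(-0.2687), np.float64(-0.2664)]
roof 204 [np.float64(-0.2719), np.float64(-0.2693), np.float64(-0.2669)]
roof 204.5 [np.float64(-0.2725), np.float64(-0.2698), np.float64(-0.2674)]
collar 208 [np.float64(-0.2704), np.float64(-0.2697)]
collar 209 [np.float64(-0.2714), np.float64(-0.2707)]
collar 224.5 [np.float64(-0.2878), np.float64(-0.287)]
collar 225.5 [np.float64(-0.2889), np.float64(-0.2881)]
```

```bash
python3 -c "
from h import *
st();print(bot.hand_in())"
```

```text
t 20.55 p [ 0.5586 -0.2434  0.3499] yaw 88.33 tilt [-0.029 -0.019 -0.999] F [ 0.4  0.6 -0.4] w 0.649 gf 0.0
the job is handed in; nothing more can be done
None
```

The job is handed in at 20.5 s, with no verdict returned: the lamp is swung left to its end stop, and the carrier hangs on the rail against the stop collar (measured gap at most about 1 mm). The gripper is clear of everything; I did not re-check the lamp or the bystanders in a final picture, and pressing the lamp against its stop pushed the wrist force to about 90 N.

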